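# Hold a bushing over the light panel with tongs

## Task

Take the steel tongs from their stand with the gripper, close their jaws on the small flanged bushing (the turned part with the wide rim at its top) that stands on the plywood board, lift it and carry it over to the light panel for checking. Finish while holding it there, still and upright in the tongs, about 12 cm above the middle of the panel: nothing is put down or let go. Handle the bushing only with the tongs, never with the gripper itself, and leave the other parts and things on the table where they are.

Things in the scene. Friction and masses are not known exactly. Their poses are not given: they have to be found in the camera images.
- tongs: Steel sprung tongs, 202 mm long, 120 g, lying level on the stand. Origin: on the pivot axis at their rear end, level with the underside of the arms; x runs forward midway between the arms to the jaws, z up. Two flat arms stand on edge, 20 mm tall (z 0 to 20 mm); both swing alike. Springs hold them open.
- tongs_grips (a point): Middle of the dark rubber grips (60 mm long) on the tongs' arms, at x 95, z 10 mm in the tongs' frame, near the centre of mass: pinch here across y. Width over the arms 45 mm open, 32 mm with the bushing in the jaws (arms then parallel), 23 mm shut empty. Spring 4 N a side open, 7 N on the bushing: squeezed to 40 mm the tongs can be carried with open jaws; 40 N holds the bushing firmly.
- tongs_jaws (a point): Point midway between the jaws, at x 185, z -14 mm in the tongs' frame. The jaws are rubber pads 30 mm long (x 170 to 200 mm), 16 mm tall, bent down below the arms (z -22 to -6 mm). Gap 46 mm open, 36 mm at 40 mm grip width; it changes about twice as much as the width at the grips. Over their outsides the jaws are 20 mm wider than the gap.
- left_tong_arm: The tongs' arm on the +y side, with its jaw; origin on the pivot axis (as tongs), turns about z as it closes (by -0.07 rad from open to holding the bushing; at most -0.115 rad).
- right_tong_arm: The tongs' arm on the -y side, with its jaw; origin on the pivot axis, turns about z as it closes (by +0.07 rad from open to holding the bushing).
- stand: Fixed tongs stand, to the robot's left or right (the light panel is on the other side): base plate 120 x 80 x 8 mm, two black cross bars with tops 40 mm above the table on which the tongs lie freely. Origin: on the table below the grips, x as the tongs' x. Bars 12 mm thick at x -55 and +45 mm, with end lips 8 mm higher at y +-34 to 40 mm; the fingers have free room between the bars.
- board: Fixed plywood board 80 (x) x 180 (y) x 14 mm thick, with three upright turned aluminium parts in a row along its y, 64 mm apart, in any order. Origin: centre of its underside, on the table.
- flanged_bushing: Aluminium flanged bushing standing on the board: neck 20 mm diameter and 24 mm tall, with a rim (flange) 30 mm diameter and 6 mm thick on top, so 30 mm tall; about 60 g. Origin: centre of its underside; z up. The tongs' jaws take the neck below the rim.
- plain_bushing: Plain aluminium cylinder without a rim, 20 mm diameter, 30 mm tall, standing on the board. Leave alone. Origin: centre of its underside.
- hex_spacer: Hexagonal aluminium spacer, 22.5 mm across flats, 30 mm tall, standing on the board. Leave alone. Origin: centre of its underside.
- light_panel: Fixed flat square light panel, 160 x 160 x 12 mm, white face in an aluminium frame, lying on the table. Origin: centre of its underside, on the table; z up.
- tape_roll: Cardboard-coloured tape roll lying flat, 90 mm diameter, 45 mm tall; bystander. Origin: centre of its underside.
- carton: Small cardboard carton 90 x 120 x 60 mm; bystander. Origin: centre of its underside.
- screwdriver: Screwdriver lying on the table near the robot; bystander.
- marker: White marker pen with black cap, about 125 mm long, 14 mm thick, lying near the robot; bystander.
- jar: White plastic jar 56 mm diameter, 85 mm tall; bystander. Origin: centre of its underside.
- steel_block: Steel block 50 x 30 x 25 mm; bystander. Origin: centre of its underside.
There are look-alikes about, which are no part of the job. What is shaped like the flanged_bushing but blue or turquoise is not meant.

How it is judged:
On the way, in this order (a step that is already met when the one before it is completed fails the run):
1. the tongs are lifted off their stand in the gripper (contact force between tongs and the fingers above 1 N and contact force between tongs and stand below 0.05 N and height (world z) of tongs above 0.045 m), for 0.1 s.
2. the bushing, held between both jaws of the tongs, is lifted clear of the board (contact force between flanged_bushing and left_tong_arm above 1 N and contact force between flanged_bushing and right_tong_arm above 1 N and contact force between tongs and the fingers above 1 N and z of flanged_bushing in the frame of board above 0.03 m and contact force between flanged_bushing and board below 0.05 N), for 0.2 s.
At the end, for the whole second after the job is handed in: The gripper holds the tongs and both jaws press the flanged bushing (over 1 N each); its underside is 90 to 180 mm above the table, within 45 mm of the panel's middle, under 20 degrees off upright, still (below 20 mm/s), carried by nothing else; all other things within 20 mm of their starts (contact force between flanged_bushing and left_tong_arm above 1 N and contact force between flanged_bushing and right_tong_arm above 1 N and contact force between tongs and the fingers above 1 N and horizontal distance between flanged_bushing and light_panel below 0.045 m and z of flanged_bushing in the frame of light_panel between 0.09 and 0.18 m and angle between flanged_bushing's own z axis and vertical below 0.35 rad and linear speed of flanged_bushing below 0.02 m/s and contact force between flanged_bushing and the fingers below 0.05 N and contact force between flanged_bushing and the arm below 0.05 N and contact force between tongs and stand below 0.05 N and contact force between tongs and light_panel below 0.05 N and distance of each of plain_bushing, hex_spacer, tape_roll, carton, screwdriver, marker, jar, steel_block from where it was at the start of the episode below 0.02 m); the arm keeps its last pose, push and grip.
It fails at once if the gripper itself touches the bushing (contact force between flanged_bushing and the fingers above 0.3 N or contact force between flanged_bushing and the arm above 0.3 N).
It fails at once if another part or thing on the table is knocked away (20 mm or more) or a board part toppled (distance of any of plain_bushing, hex_spacer, tape_roll, carton, screwdriver, marker, jar, steel_block from where it was at the start of the episode above 0.02 m or angle between any of plain_bushing, hex_spacer's own z axis and vertical above 0.5 rad).
It also fails if it takes over 38 s, if anything falls off the work surface, if the arm or the gripper's body presses on something with over 40 N, if the wrist force passes 120 N, or if a joint passes its speed limit or range.

## Robot

A 6-joint arm with a two-finger parallel gripper is mounted at the origin on the work surface. World frame = base frame: x ahead of the robot, y to its left, z up, the work surface at z = 0. Lengths are in m, angles in rad, forces in N, time in s.
With the tool pointing down it reaches from about 0.275 to 0.825 m from the base axis. Payload 4.9 kg.
Tool frame: the origin (TCP) lies midway between the tips of the shut fingers; the grasp point (between the pads) lies 19 mm behind it (bot.grip_depth is the distance from the TCP to the grasp point, in m); z points along the fingers, y is the line along which they close (so a half turn about z gives the same grasp; the last joint's range is limited). The gripper opens to 85 mm and grips with 20 to 120 N. Pads are 22 mm wide; open, the fingers measure 114 mm over their backs; the gripper's body (76 mm by 85 mm) begins 54 mm behind the grasp point. The pads swing forward as they close: fully open they stand 13 mm farther back than shut.
Start: joints at [1.066, 0.326, -0.193, 1.052, 0, 1.437], TCP at [0.199, 0.513, 0.231] pointing down, gripper open.
Joint ranges: [-2.65, 2.65], [-0.97, 1.79], [-1.3, 1.35], [-1.93, 2.1], [-1.47, 1.37], [-3.14, 3.14]. Speed limits (rad/s): [2.57, 2.57, 3.14, 3.14, 3.14, 3.14].

## Interface

Orientations are given as a unit quaternion [w, x, y, z].
In Python, from cell import bot gives the robot as it stands. Calls block until the motion is done:
- bot.move_pose(position, orientation): joint-space move of the TCP to a pose.
- bot.move_linear(position, speed=0.15, rotation=None, until_force=None): straight line of the TCP; rotation=None keeps the orientation; speed is the mean speed in m/s. With until_force (N) it stops when the force on the tool has changed by that much, and returns True; else False.
- bot.goto_joints(angles): joint-space move.
- bot.set_gripper(opening, grasp_force=None): opening from 0.0 (shut) to 1.0 (fully open); grasp_force is the grip in N (None keeps the last); returns when the fingers have stopped.
- bot.wait(seconds).
- bot.solve_ik(position, orientation): joint angles nearest the present ones, or None.
- bot.camera(name): name is "scene" or "top" or "wrist"; returns the picture (400x640x3 uint8, red, green, blue); there is no depth.
- bot.calibration(name): a dict with "mtx" (3x3 intrinsics, pixels), "extrinsics" (4x4, takes a point from world to camera coordinates); the wrist camera has in their place "hand_eye" (4x4, takes a point from camera to tool coordinates, whose origin is the TCP and whose axes are the flange's). Camera axes: x right, y down, z forward; pixel columns grow to the right and rows downward; lengths in m; the calibration is good to about 2 mm. The wrist camera is an equidistant fisheye: a pixel r from the principal point sees the ray r / f radians off the axis. A picture is of the moment at which its call begins: read the wrist's pose just before it. calibration takes no time and is no camera call.
A pose or a line that the arm cannot do raises bot.PlanningError and nothing moves.
- bot.close_job(): hands the job in; it is judged then, once.
Trained networks look in the newest picture that a camera, given by its name, has taken for a name from the list of things; names that differ only in an ending like _2 or _b are one class to them, and where a whole thing is asked for, a point or a joint stands for the part that bears it (a point fixed in the world has none). Each returns a list of dicts, best first, with "confidence" (0 to 1); they miss things now and then, are a little off and sometimes report something else, mostly with a low value. They report only what shows in the picture. A call takes as long as a camera call. They do not tell look-alikes from the thing itself.
- bot.search_frame(camera, thing): "bbox" ([left, top, width, height] in pixels, round what is visible of it).
Readings, each from a call of its own:
- bot.read_clock(): time.
- bot.read_joint_positions(): joint angles.
- bot.read_joint_vel(): joint speeds.
- bot.read_joint_efforts(): joint torques, N m.
- bot.read_position(): TCP position.
- bot.read_tool_rot(): TCP orientation.
- bot.read_ft_force(): force on the tool from outside, world axes, zero at the start.
- bot.read_moment(): the same for the moment, N m.
- bot.read_gripper_width(): opening from 0.0 (shut) to 1.0 (fully open).
- bot.read_finger_force(): force on a finger pad.
Only numpy, scipy, OpenCV 4.12 (cv2) and the standard library are available. Lean on these libraries where they do the work, as an engineer would, in place of code of your own. Each camera call takes 0.05 s, during which the arm holds its last target. There are 200 camera calls.

## Working session

There is one attempt and no reset: what is moved stays moved. The work goes in short steps, each a Python script; the robot and the scene stay as the last script left them, time stands still between calls to the robot, and variables do not carry over. Pictures are saved under pics/ and viewed, at most 10 in all, crops included, and the job is handed in when it is done.

```bash
ls; mkdir -p pics; cat > h.py <<'E'
import numpy as np, cv2
from cell import bot
from scipy.spatial.transform import Rotation as R
def snap(c,fn=None):
    im=bot.camera(c)
    if fn: cv2.imwrite('pics/'+fn,im[:,:,::-1])
    return im
def px2w(c,uv,z,pose=None):
    k=bot.calibration(c); K=np.array(k['mtx'])
    d=np.array([(uv[0]-K[0,2])/K[0,0],(uv[1]-K[1,2])/K[1,1]])
    if c=='wrist':
        r=np.hypot(*d); v=np.r_[d/max(r,1e-9)*np.sin(r),np.cos(r)]
        q=pose[1]; T=np.eye(4); T[:3,:3]=R.from_quat([q[1],q[2],q[3],q[0]]).as_matrix(); T[:3,3]=pose[0]
        M=T@np.array(k['hand_eye'])
    else:
        v=np.r_[d,1]; M=np.linalg.inv(np.array(k['extrinsics']))
    o=M[:3,3]; v=M[:3,:3]@v
    return (o+v*(z-o[2])/v[2]).round(4)
def pose(): return np.array(bot.read_position()),np.array(bot.read_tool_rot())
def quat(ang): # tool down, tool y along world angle ang
    y=np.array([np.cos(ang),np.sin(ang),0]); z=np.array([0,0,-1.]); x=np.cross(y,z)
    q=R.from_matrix(np.c_[x,y,z]).as_quat(); return np.array([q[3],q[0],q[1],q[2]])
E
python3 - <<'E'
from h import *
a=snap('top','top0.png'); 
for n in ['tongs','tongs_grips','tongs_jaws','stand','board','flanged_bushing','plain_bushing','hex_spacer','light_panel','jar','carton','tape_roll','steel_block']:
    print(n,[(np.round(d['bbox']).astype(int).tolist(),round(d['confidence'],2)) for d in bot.search_frame('top',n)])
s=snap('scene','scene0.png')
for n in ['flanged_bushing','tongs','board']:
    print(n,[(np.round(d['bbox']).astype(int).tolist(),round(d['confidence'],2)) for d in bot.search_frame('scene',n)])
print(bot.read_clock(),bot.read_tool_rot(),bot.calibration('top'))
E
```

```text
pics
tongs [([158, 176, 48, 84], 0.84), ([166, 201, 48, 51], 0.48)]
tongs_grips [([371, 110, 56, 44], 0.68)]
tongs_jaws [([160, 175, 48, 87], 0.95)]
stand [([165, 199, 50, 54], 0.88)]
board [([260, 140, 74, 50], 0.69), ([261, 102, 23, 26], 0.33)]
flanged_bushing [([351, 138, 11, 14], 0.52), ([259, 201, 13, 19], 0.51), ([292, 206, 9, 11], 0.48), ([380, 188, 74, 72], 0.44)]
plain_bushing [([298, 154, 5, 10], 0.61)]
hex_spacer [([266, 166, 11, 12], 0.41)]
light_panel [([382, 186, 72, 73], 0.9)]
jar [([264, 103, 21, 26], 0.95), ([266, 246, 13, 78], 0.37)]
carton [([371, 110, 56, 45], 0.84)]
tape_roll [([170, 121, 36, 38], 0.92)]
steel_block [([328, 113, 21, 17], 0.6), ([157, 177, 52, 84], 0.32)]
flanged_bushing [([230, 246, 21, 18], 0.73), ([273, 250, 13, 16], 0.7), ([368, 223, 16, 13], 0.67), ([333, 210, 11, 13], 0.46), ([239, 224, 13, 15], 0.46)]
tongs [([451, 197, 55, 98], 0.58)]
board [([268, 243, 90, 47], 0.7)]
0.9 [7.93348327e-06 1.84375071e-01 9.82855957e-01 5.66870755e-06] {'mtx': array([[516.37266454,   0.        , 309.20484245],
       [  0.        , 516.37266454, 201.49337978],
       [  0.        ,   0.        ,   1.        ]]), 'extrinsics': array([[-0.01678036, -0.99978553,  0.01213725, -0.01798326],
       [-0.99213021,  0.015143  , -0.12429131,  0.55236373],
       [ 0.12408086, -0.01412739, -0.99217154,  1.25444098],
       [ 0.        ,  0.        ,  0.        ,  1.        ]])}
```

View pics/top0.png

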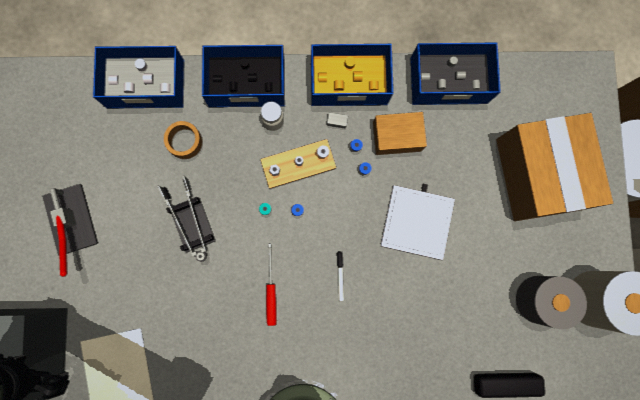

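View pics/scene0.png

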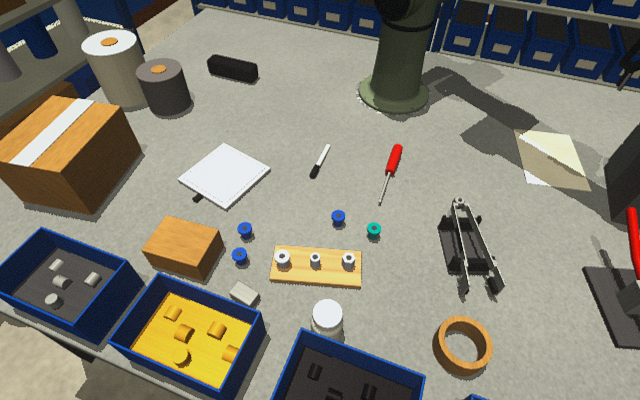

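The top view shows the tongs at about (188,220), pivot at (200,256) and jaw tips at (165,188)/(185,182). The board parts are at (275,169), (299,160) and (323,152). The panel is at (418,222). Blue and turquoise look-alikes sit at (265,209), (297,210), (356,145) and (365,169). Next I enlarge the board to see which of the three parts has the rim.

```bash
python3 - <<'E'
from h import *
a=cv2.imread('pics/top0.png'); s=cv2.imread('pics/scene0.png')
b=np.vstack([cv2.resize(a[135:195,250:345],(760,480//2*1+40),interpolation=cv2.INTER_CUBIC),cv2.resize(s[240:292,265:367],(760,300),interpolation=cv2.INTER_CUBIC)])
cv2.imwrite('pics/crop0.png',b)
c=cv2.resize(a[165:275,145:225],(436,600),interpolation=cv2.INTER_CUBIC); cv2.imwrite('pics/crop1.png',c)
for n,z,uv in [('A',.044,(275,169)),('B',.044,(299,160)),('C',.044,(323,152)),('pivot',.06,(200,256)),('panel',.012,(418,222)),('panelbbox',.012,(418,222.5)),('jawL',.05,(165,190)),('jawR',.05,(187,182)),('jar',.085,(271,112)),('screw tip',.0,(270,245)),('carton',.06,(400,130))]: print(n,px2w('top',uv,z))
E
```

```text
A [0.6338 0.0573 0.044 ]
B [ 0.6558 -0.0029  0.044 ]
C [ 0.6754 -0.0634  0.044 ]
pivot [0.4205 0.2388 0.06  ]
panel [ 0.4983 -0.302   0.012 ]
panelbbox [ 0.497  -0.3019  0.012 ]
jawL [0.584  0.3283 0.05  ]
jawR [0.6032 0.2745 0.05  ]
jar [0.768  0.0637 0.085 ]
screw tip [0.4467 0.0739 0.    ]
carton [ 0.7251 -0.256   0.06  ]
```

View pics/crop0.png

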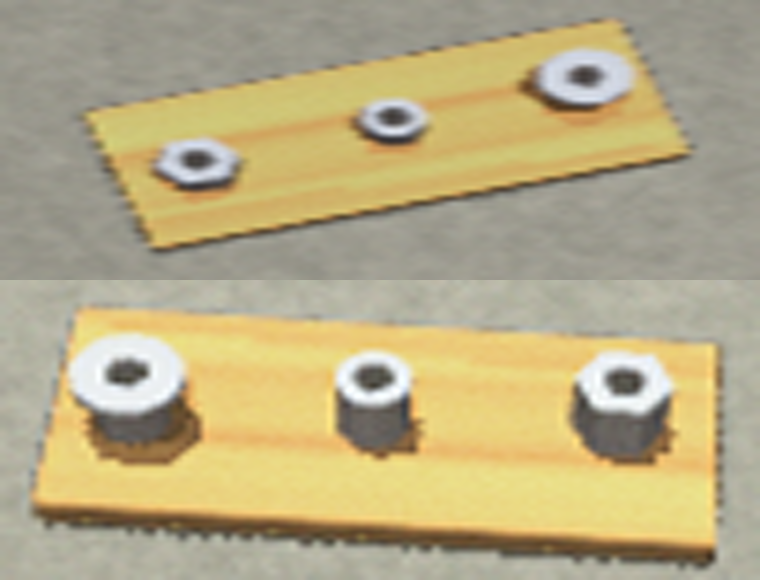

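View pics/crop1.png

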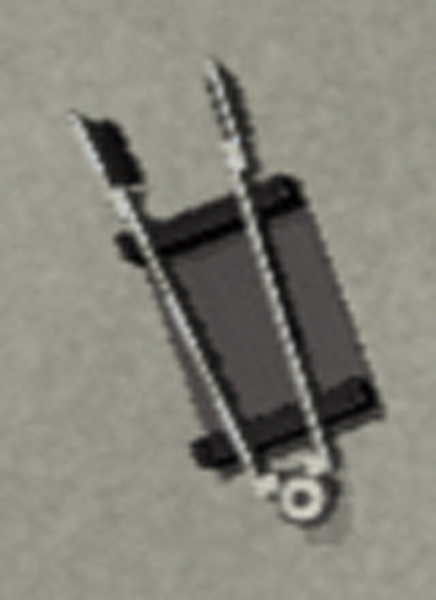

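The flanged bushing is the right-hand part at top px (323,152). It has a wide rim and a narrow neck, it's bare aluminium and it's on the board. (299,160) is the plain bushing, (275,169) is the hex spacer, and the blue and turquoise ones are look-alikes. Next I hover over the tongs for a close look.

```bash
python3 - <<'E'
from h import *
P=lambda x,y,z:px2w('top',(145+x/5.45,165+y/5.45),z)
piv=P(303,498,.062); jm=(P(75,115,.06)+P(213,62,.06))/2
f=(P(128,243,.048)+P(292,190,.048))/2; r=(P(205,455,.048)+P(370,390,.048))/2
print(piv,jm,np.linalg.norm(jm-piv),f,r)
d=(jm-piv)[:2]; th=np.arctan2(d[1],d[0]); d/=np.linalg.norm(d); g=piv[:2]+.095*d
ds=(f-r)[:2]; print('th',th,'stand th',np.arctan2(ds[1],ds[0]),'grips',g, 'stand org',f[:2]*.55+r[:2]*.45)
for s in (1,-1):
    for nm,p,a in [('grip',g,th),('bush',np.array([.675,-.063])-.09*np.array([np.cos(.33),np.sin(.33)]),.33),('panel0',np.array([.498,-.302])-.09*np.array([np.cos(-.2),np.sin(-.2)]),-.2)]:
        print(s,nm,p,bot.solve_ik([*p,.06 if nm!='panel0' else .15],quat(a+s*np.pi/2)))
# choose s by j6 and hover
s=min((1,-1),key=lambda s:abs(bot.solve_ik([*g,.06],quat(th+s*np.pi/2))[5]))
print('s',s)
bot.move_pose([*(g-.0*d),.22],quat(th+s*np.pi/2))
p=pose(); snap('wrist','w1.png'); print(p,bot.read_clock(),bot.calibration('wrist'))
E
```

```text
[0.4196 0.2369 0.062 ] [0.604  0.3103 0.06  ] 0.19848153566515966 [0.54705 0.28265 0.048  ] [0.45365 0.24685 0.048  ]
th 0.3788222469680692 stand th 0.3660253990661483 grips [0.50786458 0.27203352] stand org [0.50502 0.26654]
1 grip [0.50786458 0.27203352] [ 0.36365444  0.53913683 -0.34051003  0.69114946  0.         -0.0151678 ]
1 bush [ 0.58985619 -0.09216387] [-0.27858965  0.57095304 -0.28099515  0.71884814  0.         -0.60858965]
1 panel0 [ 0.40979401 -0.28411976] [-0.75436968  0.30622008 -0.44661197  0.81796427  0.         -0.55436968]
-1 grip [0.50786458 0.27203352] [ 0.36365444  0.53913683 -0.34051003  0.69114946  0.          3.12642485]
-1 bush [ 0.58985619 -0.09216387] [-0.27858965  0.57095304 -0.28099515  0.71884814  0.          2.533003  ]
-1 panel0 [ 0.40979401 -0.28411976] [-0.75436968  0.30622008 -0.44661197  0.81796427  0.          2.58722297]
s 1
(array([0.50742481, 0.27262708, 0.220035  ]), array([-9.03272618e-05, -1.88553690e-01,  9.82062863e-01,  1.77681180e-04])) 2.4083 {'mtx': array([[309.70691629,   0.        , 322.05951107],
       [  0.        , 309.70691629, 196.60150808],
       [  0.        ,   0.        ,   1.        ]]), 'hand_eye': array([[ 2.22778610e-04, -9.49859018e-01, -3.12678423e-01,
         8.06157494e-02],
       [ 9.99999975e-01,  2.02135475e-04,  9.84346782e-05,
        -6.36413725e-05],
       [-3.02956652e-05, -3.12678437e-01,  9.49859039e-01,
        -1.41300696e-01],
       [ 0.00000000e+00,  0.00000000e+00,  0.00000000e+00,
         1.00000000e+00]])}
```

View pics/w1.png

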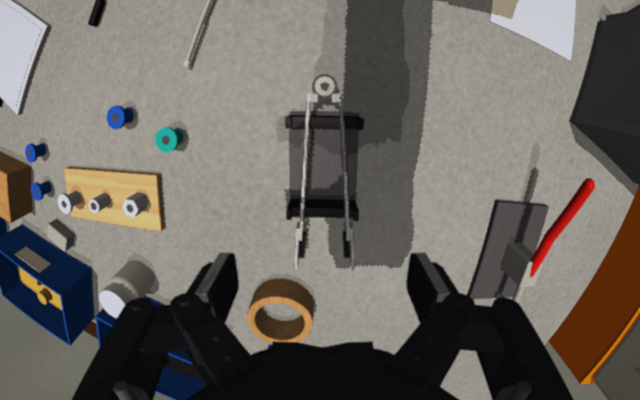

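The wrist view shows the pivot at (324,86), the jaw tips at (299,266) and (353,266), and the bars at rows 122 and 210. The tongs lie nearly straight in view.

```bash
python3 - <<'E'
from h import *
p=pose(); W=lambda u,v,z:px2w('wrist',(u,v),z,p)
piv=W(324,86,.062); a=W(297,268,.048);b=W(354,267,.048); jm=(a+b)/2
print(piv,jm,np.linalg.norm((jm-piv)[:2]))
d=(jm-piv)[:2]; th=np.arctan2(d[1],d[0]); d/=np.linalg.norm(d); print('th',th,'grips',piv[:2]+.095*d, jm[:2]-.105*d)
f=(W(287,207,.048)+W(358,207,.048))/2; r=(W(286,121,.048)+W(363,121,.048))/2
print('stand',f,r,(f*.55+r*.45))
for n,uv in [('flg',(66,203)),('plain',(97,203)),('hex',(133,205))]: print(n,W(*uv,.044))
E
```

```text
[0.4209 0.2403 0.062 ] [0.60835 0.3176  0.048  ] 0.20276289724700616
th 0.3911301473988834 grips [0.50872549 0.27651718] [0.51127973 0.27757049]
stand [0.53905 0.28605 0.048  ] [0.4527 0.2537 0.048 ] [0.5001925 0.2714925 0.048    ]
flg [ 0.6743 -0.0548  0.044 ]
plain [0.6489 0.0069 0.044 ]
hex [0.6273 0.0665 0.044 ]
```

```bash
python3 - <<'E'
from h import *
th=.385; q=quat(th+np.pi/2); g=[.509,.275]
bot.move_pose([*g,.10],q)
bot.move_linear([*g,.029],speed=.12)
bot.set_gripper(.47,20)
print(bot.read_gripper_width(),bot.read_finger_force(),pose(),bot.read_clock())
bot.move_linear([*g,.10],speed=.1)
p=pose(); snap('wrist','w2.png'); print(bot.read_gripper_width(),bot.read_finger_force(),bot.read_ft_force(),bot.read_moment(),p,bot.read_clock())
E
```

```text
0.47336989393367784 6.790552844759077 (array([0.50997909, 0.27543277, 0.03029085]), array([ 1.14195081e-03, -1.91354069e-01,  9.81520381e-01,  2.39104397e-04])) 4.2083
0.46824629035461485 4.557282808818854 [ 0.61589423 -0.34049569 -1.46542875] [ 0.0252285  -0.01478236 -0.00417732] (array([0.5084348 , 0.27479331, 0.09937736]), array([-5.75644417e-04, -1.91311927e-01,  9.81529116e-01, -9.93904949e-05])) 5.1167
```

View pics/w2.png

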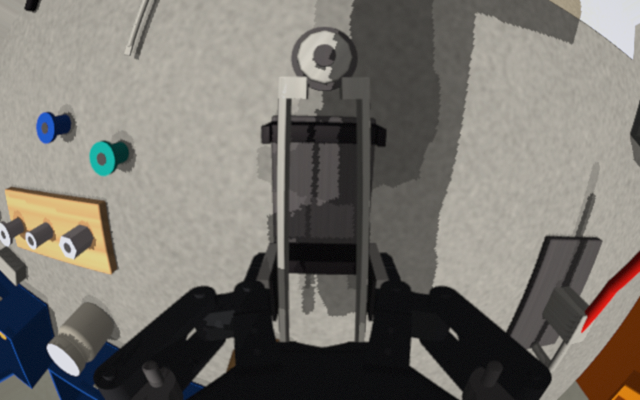

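The tongs are off the stand with the arms pinched at 40 mm, and they look square in the gripper with the pivot at (323,56). Now I go in front of the bushing and check jaws against bushing with the top and scene cameras.

```bash
cat >> h.py <<'E'
def project(c,X):
    k=bot.calibration(c); x=np.array(k['mtx'])@(np.array(k['extrinsics'])@np.r_[X,1])[:3]; return (x[:2]/x[2]).round(1)
E
python3 - <<'E'
from h import *
p=pose(); pv=px2w('wrist',(323,56),p[0][2]+.032,p); print('pivot rel',pv-p[0],np.linalg.norm((pv-p[0])[:2]))
print('bush',px2w('top',(323.1,151.1),.044),px2w('scene',(282,255.9),.044))
th=.332; d=np.array([np.cos(th),np.sin(th)]); b=np.array([.675,-.061])
t=b-.135*d; q=quat(th+np.pi/2)
bot.move_linear([*p[0][:2],.14],speed=.15)
bot.move_pose([*t,.14],q)
bot.move_linear([*t,.06],speed=.12)
p=pose(); a=snap('top','t3.png'); s=snap('scene','s3.png')
J=p[0]+np.r_[.09*d,.010]
print(p,J,project('top',J),project('scene',J),bot.read_clock(),bot.read_gripper_width(),bot.read_finger_force())
A=cv2.resize(a[130:210,260:360],(500,400),interpolation=cv2.INTER_CUBIC)
B=cv2.resize(s[180:290,250:370],(500,458),interpolation=cv2.INTER_CUBIC)
c=np.zeros((458,1000,3),np.uint8); c[:400,:500]=A; c[:,500:]=B
c=cv2.resize(c,(800,366)); cv2.imwrite('pics/c3.png',c[:,:,::-1])
E
```

```text
pivot rel [-0.08865145 -0.03563494  0.03204934] 0.09554542800781424
bush [ 0.6777 -0.0637  0.044 ] [ 0.6791 -0.0595  0.044 ]
(array([ 0.5479327 , -0.10488334,  0.0605224 ]), array([ 3.95031325e-04, -1.65477990e-01,  9.86213383e-01, -2.05588985e-04])) [ 0.63301801 -0.07554924  0.0705224 ] [328.7 166.5] [283.5 227.5] 7.875 0.4727183551571049 4.55863558971032
```

View pics/c3.png

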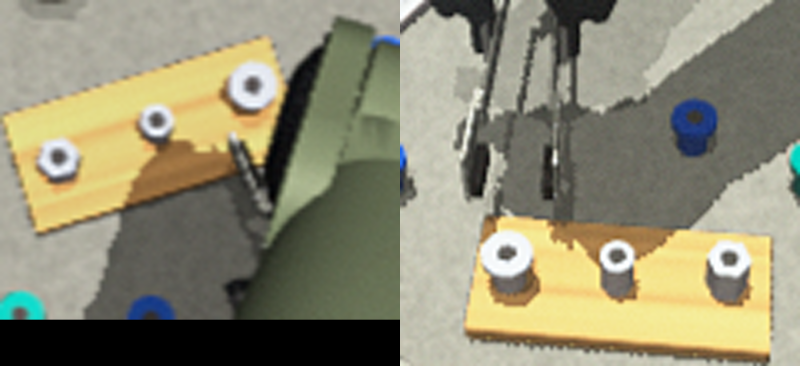

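In the scene crop the open jaws are just in front of the bushing and laterally in line with it: jaws mid about (284,231), bushing rim at (282,256). Next I lower to neck height and slide in, with a force guard.

```bash
python3 - <<'E'
from h import *
th=.332; d=np.array([np.cos(th),np.sin(th)]); b=np.array([.678,-.062])
p=pose(); print('tip pred',project('scene',p[0]+np.r_[.105*d,-.012]),'seen 283.6 239.1')
bot.move_linear([*(b-.135*d),.06],speed=.1)
print(bot.move_linear([*(b-.135*d),.031],speed=.06,until_force=6))
print(bot.move_linear([*(b-.092*d),.031],speed=.05,until_force=6),pose()[0],bot.read_ft_force())
s=snap('scene','s4.png'); a=snap('top')
print(bot.read_clock(),bot.read_gripper_width())
B=cv2.resize(s[200:285,255:365],(776,600),interpolation=cv2.INTER_CUBIC)
cv2.imwrite('pics/c4.png',B[:,:,::-1])
E
```

```text
tip pred [283.2 240. ] seen 283.6 239.1
False
False [ 0.59064745 -0.09199437  0.03086673] [-0.40278538 -0.11523107 -0.97225844]
9.8667 0.4731442625116677
```

View pics/c4.png

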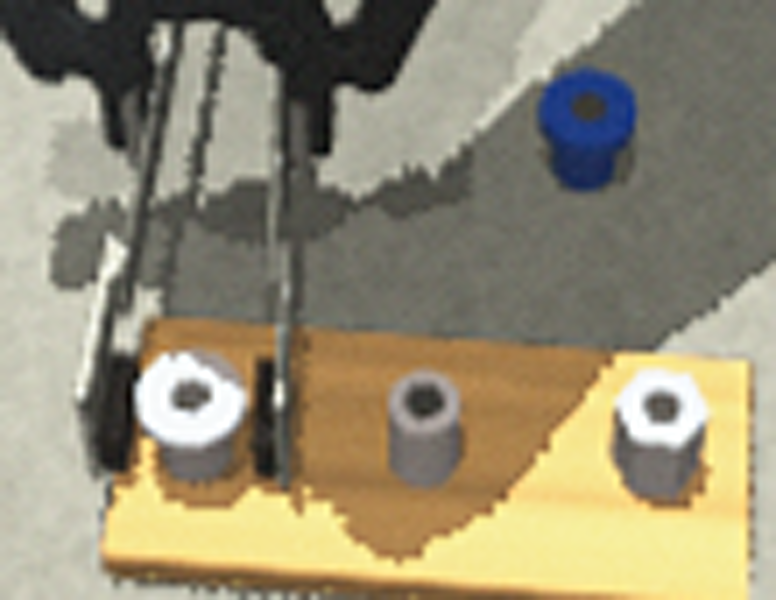

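The bushing's rim at (190,400) in the crop sits centred between the pads at (115,415) and (265,417). Now I close and lift.

```bash
python3 - <<'E'
from h import *
bot.set_gripper(0.0,45); bot.wait(.2)
print(bot.read_gripper_width(),bot.read_gripper_width()*85,bot.read_finger_force(),bot.read_clock())
p=pose()[0]
bot.move_linear([p[0],p[1],.12],speed=.08); bot.wait(.2)
s=snap('scene','s5.png')
print(pose()[0],bot.read_gripper_width(),bot.read_finger_force(),bot.read_ft_force(),bot.read_clock())
B=cv2.resize(s[160:285,235:365],(624,600),interpolation=cv2.INTER_CUBIC)
cv2.imwrite('pics/c5.png',B[:,:,::-1])
E
```

```text
0.34961200887032573 29.717020753977685 46.14778161048889 10.3
[ 0.59053996 -0.09198224  0.1195791 ] 0.3573208326584763 45.93932569026947 [ 0.20769491  0.23032588 -2.56124972] 11.8167
```

View pics/c5.png

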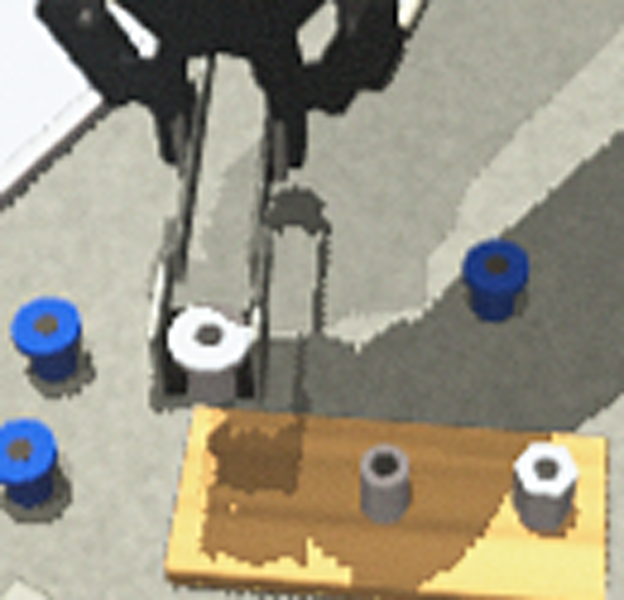

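The bushing is held upright in the jaws, clear of the board. Next I carry it to the panel.

```bash
python3 - <<'E'
from h import *
p=pose()[0]; bot.move_linear([p[0],p[1],.149],speed=.1)
th=-.2; d=np.array([np.cos(th),np.sin(th)]); c=np.array([.498,-.302])
a,bq=.332,th
for k in (1,2,3,4):   # gentle stages
    f=k/4; t=.332+(th-.332)*f; b=np.array([.678,-.062])*(1-f)+c*f
    bot.move_linear([*(b-.092*np.array([np.cos(t),np.sin(t)])),.149],speed=.12,rotation=quat(t+np.pi/2))
bot.wait(.5)
s=snap('scene','s6.png'); q=pose()
print(q,bot.read_gripper_width(),bot.read_finger_force(),bot.read_ft_force(),bot.read_clock())
print(project('scene',[c[0],c[1],.148]),project('scene',[*c,.012]))
cv2.imwrite('pics/c6.png',cv2.resize(s[80:260,130:320],(633,600),interpolation=cv2.INTER_CUBIC)[:,:,::-1])
E
```

```text
(array([ 0.40789918, -0.28361309,  0.1489931 ]), array([-8.54507193e-06,  9.97181181e-02,  9.95015727e-01,  6.43694644e-06])) 0.35527750556088045 45.83244502544403 [-0.5798096  -0.17161799 -2.55661541] 15.625
[211.6 127.9] [223.4 171.8]
```

View pics/c6.png

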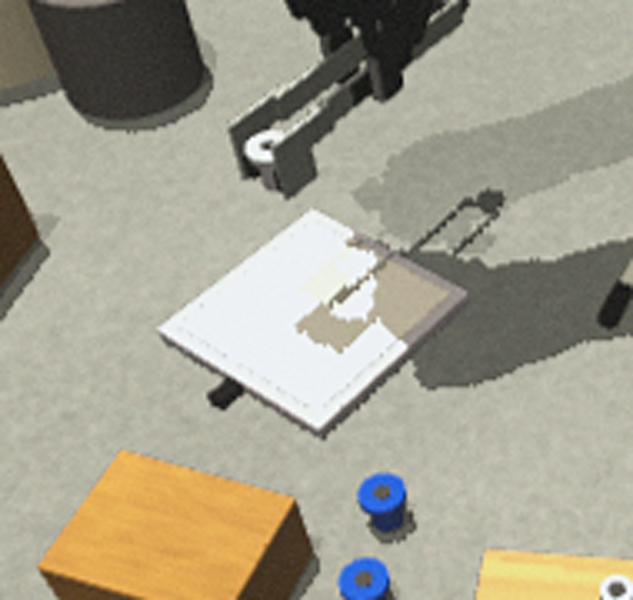

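The bushing is upright in the jaws at scene px (209.5,124), where it was predicted. The panel's middle at (224.7,175) is within about 1 cm of plan, well inside the tolerance.

```bash
python3 -c "
from cell import bot
print(bot.close_job())"
```

```text
the job is handed in; nothing more can be done
None
```

I handed the job in at about 16 s. The tongs hold the flanged bushing upright and still about 12 cm above the light panel, within roughly 1 cm of its middle, and I saw nothing else disturbed; the hand-in returned no verdict.

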